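# Weighing out sandalwood on the counter scale

## Robot

A 6-joint arm with a two-finger parallel gripper is mounted at the origin on the work surface. World frame = base frame: x ahead of the robot, y to its left, z up, the work surface at z = 0. Lengths are in m, angles in rad, forces in N, time in s.
With the tool pointing down it reaches from about 0.275 to 1 m from the base axis. Payload 8.4 kg.
Tool frame: the origin (TCP) lies between the finger pads; the fingertips stand ahead of it and the grasp point (between the pads) lies 11 mm behind it (env.nose_length is the z of the fingertips in the tool frame, in m); z points along the fingers, y is the line along which they close (so a half turn about z gives the same grasp; the last joint's range is limited). The gripper opens to 85 mm and grips with 20 to 120 N. Pads are 22 mm wide; open, the fingers measure 114 mm over their backs; the gripper's body (76 mm by 85 mm) begins 54 mm behind the grasp point. The pads swing forward as they close: fully open they stand 13 mm farther back than shut.
Start: joints at [1.27, 0.353, 1.633, -0, 1.155, -0.002], TCP at [0.184, 0.597, 0.239] pointing down, gripper open.
Joint ranges: [-2.63, 2.63], [-0.92, 2.1], [0.06, 2.66], [-1.3, 4.44], [0, 2.69], [-3.02, 3.02]. Speed limits (rad/s): [2.22, 2.22, 2.79, 3.14, 3.14, 3.14].

## Interface

Orientations are given as a unit quaternion [w, x, y, z].
In Python, from cell import sensors, viewer, hand_in, env gives the robot as it stands. The module is installed in compiled form; this text tells all that it offers.
- The arm moves only by the tool drive_tool, never from a script. Its argument "rows" is a list of rows, each an object with "xyz": the shift along the tool's x, y, z each as a share of 0.25 m, from -1 to 1, a list of three; "twist": the turn, a rotation vector about the tool's x, y, z each as a share of 45 degrees, from -1 to 1, a list of three. In form: [{"xyz": [tx, ty, tz], "twist": [wx, wy, wz]}, ...]. A call has 1 to 8 rows; each row is the pose to reach, as a shift and turn from the pose commanded when the call began, along the tool's axes at that moment; what a row does not reach only later rows make up. A row lasts 1/8 s, in which the tool goes at most 62.5 mm and 10.7 degrees, less where a joint would pass 70% of its speed; a pose out of reach is approached as far as the arm can. A call with a number of a shift or a turn outside -1 to 1 is refused whole. A call with a gripper value outside its range is refused whole. "jaw" is the finger opening in mm, from 0 to 85.4, set as the call begins (left out, the last holds). The fingers move at their own pace and stop on an object; "squeeze" is the grip in N (left out, the last holds). Time passes only in rows, so rows that repeat a pose let the fingers close. It gives the time, the measured TCP pose, the force, the opening and the grip force at its end, in the units of the state.
- sensors.state(): the state, without advancing time (a new reading comes with each control period).
- viewer.snapshot(name): name is "side" or "top"; returns the picture (384x512x3 uint8, blue, green, red); there is no depth.
- viewer.get_calibration(name): a dict with "vfov" (degrees; the focal length in pixels is half the picture's height over the tangent of half this angle, whatever the lens; pixels are square), "cx", "cy" (the principal point, pixels), "xyz" and "orientation" of the camera in the world. Camera axes: x right, y down, z forward; pixel columns grow to the right and rows downward; lengths in m; the calibration is good to about 2 mm. A picture is of the moment at which its call begins. get_calibration takes no time and is no camera call.
- hand_in(): hands the job in; it is judged then, once.
The state is a dict: "t": time; "joints": joint angles; "qvel": joint speeds; "joint_torque": joint torques, N m; "ee_pos": TCP position; "ee_rot": TCP orientation; "wrist_force": force on the tool from outside, world axes, zero at the start; "wrist_torque": the same for the moment, N m; "width": opening from 0.0 (shut) to 1.0 (fully open); "grasp_force": force on a finger pad.
Only numpy, scipy, OpenCV 4.12 (cv2) and the standard library are available. Lean on these libraries where they do the work, as an engineer would, in place of code of your own. Each camera call takes 0.05 s, during which the arm holds its last target. There are 200 camera calls.

## Task

Weigh out a portion of sandalwood against the tin on the scale: take the scoop cup by its handle and tip it over the empty pan, letting out just enough chunks for the pointer to settle between the two heavy marks, neither under nor over. Then stand the cup level on the bench with the leftover chunks still in it; every chunk must end in the pan or in the cup. Keep the cup and the gripper off the scale and its tin, and do not disturb the other things on the bench.

Things in the scene. Friction and masses are not known exactly. Their poses are not given: they have to be found in the camera images.
- beam (a joint): Beam and pointer of the twin-pan over/under scale, rad. 0 = pointer upright, pans even; positive = wood pan lower (0.135 m of pan travel per rad), negative = tin pan lower; stops at 0.125 each way. About 0.0033 rad per gram of difference (a chunk: 0.04); settles in about 1 s. The two heavy marks stand at -0.06 and +0.06. It starts at the stop on the tin's side.
- scale: Grey casting of the scale, 130 x 410 x 45 mm, fixed to the bench; origin at the centre of its underside, y axis along the beam from the empty pan to the tin's pan. Between the pans a white dial plate, 78 mm wide, stands up to 190 mm over the bench; a thin dark pointer swings before each of its faces, past two heavy black marks.
- wood_pan_floor (a point): Centre of the floor of the empty steel pan: a round open dish, mouth 144 mm across, floor 104 mm, 25 mm deep inside, wall 3 mm, 135 mm from the scale's centre. The floor is 125 mm and the rim 150 mm above the bench when even; up to 17 mm higher or lower.
- tin_pan_floor (a point): The same for the other, equal pan, in which the tin stands.
- tin: Plain lidded tin, 51 mm across, 38 mm high, the portion weight; its mass is not known (about 46 to 78 g). Origin at the centre of its underside.
- cup: Open aluminium scoop cup standing on its flat floor, full of chunks: inside 110 x 56 mm, walls 55 mm high, 3 mm thick, 0.11 to 0.16 kg. Origin under the centre of the flat floor, z up, x to the front, where the floor curves up into a pouring lip that ends at x = 108 mm, 26 mm high. Behind, an octagonal wooden handle runs level along -x, from x = -70 to -164 mm, 42 mm above the bench.
- cup_grip (a point): Point on the handle's centre line, 103 mm behind the cup's origin; x axis along the handle towards the cup, z up with the cup. The handle is 20 mm across its flats, two of which are upright.
- cup_lip (a point): Middle of the edge of the cup's pouring lip, 108 mm in front of and 26 mm above its origin. With the nose tipped slowly down about the cup's y axis the first chunks come over it at some 35 to 55 degrees, the last by about 75, often in twos and threes; tipping back 8 degrees stops them.
- jar: Bystander: amber glass jar with a steel cap, 64 mm across, 100 mm high; origin under its centre.
- brush: Bystander: hand brush 170 mm long lying on the bench; it lies along its x axis.
- coil_plate: Bystander: steel disc 116 mm across, 4 mm thick, with an incense coil on it; origin under its centre.
- chunk0: Sandalwood chunk 0: plain sawn block about 24 x 22 x 20 mm, 10 to 14 g, one of nine that start in the cup; origin at its centre. They slide on the metal from a slope of about 26 to 36 degrees.
- chunk1: Sandalwood chunk 1: plain sawn block about 24 x 22 x 20 mm, 10 to 14 g, one of nine that start in the cup; origin at its centre. They slide on the metal from a slope of about 26 to 36 degrees.
- chunk2: Sandalwood chunk 2: plain sawn block about 24 x 22 x 20 mm, 10 to 14 g, one of nine that start in the cup; origin at its centre. They slide on the metal from a slope of about 26 to 36 degrees.
- chunk3: Sandalwood chunk 3: plain sawn block about 24 x 22 x 20 mm, 10 to 14 g, one of nine that start in the cup; origin at its centre. They slide on the metal from a slope of about 26 to 36 degrees.
- chunk4: Sandalwood chunk 4: plain sawn block about 24 x 22 x 20 mm, 10 to 14 g, one of nine that start in the cup; origin at its centre. They slide on the metal from a slope of about 26 to 36 degrees.
- chunk5: Sandalwood chunk 5: plain sawn block about 24 x 22 x 20 mm, 10 to 14 g, one of nine that start in the cup; origin at its centre. They slide on the metal from a slope of about 26 to 36 degrees.
- chunk6: Sandalwood chunk 6: plain sawn block about 24 x 22 x 20 mm, 10 to 14 g, one of nine that start in the cup; origin at its centre. They slide on the metal from a slope of about 26 to 36 degrees.
- chunk7: Sandalwood chunk 7: plain sawn block about 24 x 22 x 20 mm, 10 to 14 g, one of nine that start in the cup; origin at its centre. They slide on the metal from a slope of about 26 to 36 degrees.
- chunk8: Sandalwood chunk 8: plain sawn block about 24 x 22 x 20 mm, 10 to 14 g, one of nine that start in the cup; origin at its centre. They slide on the metal from a slope of about 26 to 36 degrees.

How it is judged:
On the way, in this order (a step that is already met when the one before it is completed fails the run):
1. the cup is lifted off the bench (height (world z) of cup above 0.05 m), for 0.1 s.
2. the cup is tipped over the empty pan (angle between cup's own z axis and vertical above 0.5 rad and horizontal distance between cup_lip and wood_pan_floor below 0.09 m and height (world z) of cup_lip above 0.14 m), for 0.1 s.
At the end, for the whole second after the job is handed in: Pointer at rest between the marks (beam within 0.06 rad of even, about 18 g); cup upright on the bench (tilt under 0.1 rad, foot within 6 mm of it); every chunk in the wood pan (70 mm of its axis) or in the cup; tin in its pan, within 40 mm of its centre (value of joint beam between -0.06 and 0.06 rad and angle between cup's own z axis and vertical below 0.1 rad and height (world z) of cup between -0.006 and 0.006 m and linear speed of cup below 0.03 m/s and horizontal distance between tin and tin_pan_floor below 0.04 m and z of tin in the frame of tin_pan_floor between -0.01 and 0.01 m and ((horizontal distance between chunk0 and wood_pan_floor below 0.07 m and z of chunk0 in the frame of wood_pan_floor between 0 and 0.06 m) or (x of chunk0 in the frame of cup between -0.055 and 0.108 m and y of chunk0 in the frame of cup between -0.03 and 0.03 m and z of chunk0 in the frame of cup between 0.005 and 0.07 m)) and ((horizontal distance between chunk1 and wood_pan_floor below 0.07 m and z of chunk1 in the frame of wood_pan_floor between 0 and 0.06 m) or (x of chunk1 in the frame of cup between -0.055 and 0.108 m and y of chunk1 in the frame of cup between -0.03 and 0.03 m and z of chunk1 in the frame of cup between 0.005 and 0.07 m)) and ((horizontal distance between chunk2 and wood_pan_floor below 0.07 m and z of chunk2 in the frame of wood_pan_floor between 0 and 0.06 m) or (x of chunk2 in the frame of cup between -0.055 and 0.108 m and y of chunk2 in the frame of cup between -0.03 and 0.03 m and z of chunk2 in the frame of cup between 0.005 and 0.07 m)) and ((horizontal distance between chunk3 and wood_pan_floor below 0.07 m and z of chunk3 in the frame of wood_pan_floor between 0 and 0.06 m) or (x of chunk3 in the frame of cup between -0.055 and 0.108 m and y of chunk3 in the frame of cup between -0.03 and 0.03 m and z of chunk3 in the frame of cup between 0.005 and 0.07 m)) and ((horizontal distance between chunk4 and wood_pan_floor below 0.07 m and z of chunk4 in the frame of wood_pan_floor between 0 and 0.06 m) or (x of chunk4 in the frame of cup between -0.055 and 0.108 m and y of chunk4 in the frame of cup between -0.03 and 0.03 m and z of chunk4 in the frame of cup between 0.005 and 0.07 m)) and ((horizontal distance between chunk5 and wood_pan_floor below 0.07 m and z of chunk5 in the frame of wood_pan_floor between 0 and 0.06 m) or (x of chunk5 in the frame of cup between -0.055 and 0.108 m and y of chunk5 in the frame of cup between -0.03 and 0.03 m and z of chunk5 in the frame of cup between 0.005 and 0.07 m)) and ((horizontal distance between chunk6 and wood_pan_floor below 0.07 m and z of chunk6 in the frame of wood_pan_floor between 0 and 0.06 m) or (x of chunk6 in the frame of cup between -0.055 and 0.108 m and y of chunk6 in the frame of cup between -0.03 and 0.03 m and z of chunk6 in the frame of cup between 0.005 and 0.07 m)) and ((horizontal distance between chunk7 and wood_pan_floor below 0.07 m and z of chunk7 in the frame of wood_pan_floor between 0 and 0.06 m) or (x of chunk7 in the frame of cup between -0.055 and 0.108 m and y of chunk7 in the frame of cup between -0.03 and 0.03 m and z of chunk7 in the frame of cup between 0.005 and 0.07 m)) and ((horizontal distance between chunk8 and wood_pan_floor below 0.07 m and z of chunk8 in the frame of wood_pan_floor between 0 and 0.06 m) or (x of chunk8 in the frame of cup between -0.055 and 0.108 m and y of chunk8 in the frame of cup between -0.03 and 0.03 m and z of chunk8 in the frame of cup between 0.005 and 0.07 m))); the robot touches nothing.
It fails at once if the cup or the robot touches the scale (more than 1 N) (contact force between any of the fingers, the arm, cup and scale above 1 N).
It fails at once if the cup or the robot touches the tin (more than 1 N) (contact force between any of the fingers, the arm, cup and tin above 1 N).
It fails at once if a bystander (jar, brush, coil plate) is moved more than 30 mm (distance of any of jar, brush, coil_plate from where it was at the start of the episode above 0.03 m).
It also fails if it takes over 64 s, if anything falls off the work surface, if the arm or the gripper's body presses on something with over 40 N, if the wrist force passes 120 N, or if a joint passes its speed limit or range.

## Working session

There is one attempt and no reset: what is moved stays moved. The work goes in short steps, Python scripts to look and compute and a tool call to move; the robot and the scene stay as the last step left them, time stands still between calls to the robot, and variables do not carry over. Pictures are saved under pics/ and viewed, at most 10 in all, crops included, and the job is handed in when it is done.

Besides the shell and the picture viewer there is one more tool, called after "Request:" as name(argument=value, ...) on one line, values as JSON. drive_tool: Moves the arm, as the interface text tells. Its arguments: {"type":"object","properties":{"rows":{"type":"array"},"jaw":{"type":"number"},"squeeze":{"type":"number"}},"required":["rows"]}

```bash
mkdir -p pics; ls; python3 - <<'E'
from cell import sensors, viewer, env
import cv2
for n in("side","top"):
    cv2.imwrite(f"pics/{n}0.png",viewer.snapshot(n)); print(n,viewer.get_calibration(n))
print(sensors.state(),env.nose_length)
E
```

```text
pics
side {'vfov': 55.13060200634215, 'cx': 257.625938163756, 'cy': 194.62155786939994, 'xyz': array([0.50065517, 0.53896477, 0.78576213]), 'orientation': array([ 0.01409476, -0.04965858,  0.94091789, -0.3346773 ])}
top {'vfov': 56.59951503229722, 'cx': 262.8508122736131, 'cy': 185.631761800472, 'xyz': array([ 0.39945802, -0.03725149,  1.06696407]), 'orientation': array([-0.06465976,  0.71129311, -0.69766918,  0.05602629])}
{'t': 0.1, 'joints': array([ 1.26957845e+00,  3.53558801e-01,  1.63405006e+00,  4.53250397e-06,
        1.15519002e+00, -2.38996607e-03]), 'qvel': array([ 0.00024644, -0.00081372, -0.00011552, -0.00177413, -0.00180614,
       -0.00095046]), 'joint_torque': array([-9.79368851e-04, -6.06351614e+01, -3.42818534e+01, -2.26650656e-06,
        3.97606927e-03,  2.32176757e-05]), 'ee_pos': array([0.183872  , 0.59691466, 0.23865344]), 'ee_rot': array([-9.32531418e-05,  1.48859522e-01,  9.88858169e-01, -5.95867061e-04]), 'wrist_force': array([-0.36125947,  0.75276803, -0.9232656 ]), 'wrist_torque': array([-0.03588577, -0.02247738, -0.00937207]), 'grasp_force': 0.0, 'width': 1.0013577919165233} 0.008
```

View pics/side0.png

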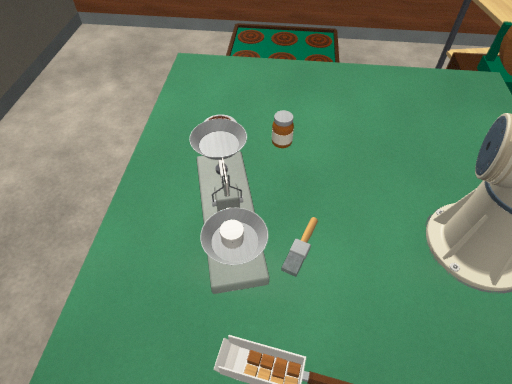

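View pics/top0.png

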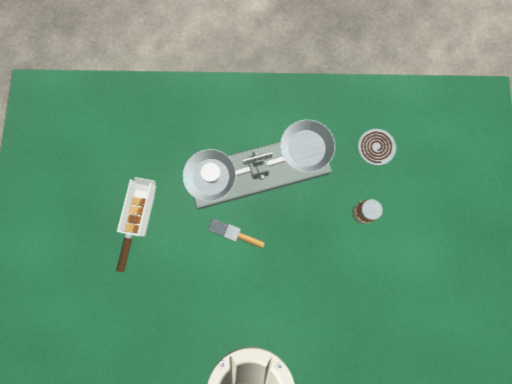

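The side view shows the tin pan at (234,236), the empty pan at (218,138), and the cup at (215-350, 335-384) with its handle to the right. The top view shows the empty pan at (308,146), the tin at (210,172), the cup at (119-156, 178-237) with its handle end at (122,271), and the brush, jar and coil.

```bash
cat > h.py <<'E'
import numpy as np, cv2
from scipy.spatial.transform import Rotation as R
from cell import sensors, viewer
def cam(n):
    c=viewer.get_calibration(n); q=c["orientation"]; M=R.from_quat([q[1],q[2],q[3],q[0]]).as_matrix()
    return M,np.array(c["xyz"]),192/np.tan(np.radians(c["vfov"]/2)),c["cx"],c["cy"]
def ray(n,p):
    M,o,f,cx,cy=cam(n); return o,M@np.array([(p[0]-cx)/f,(p[1]-cy)/f,1])
def atz(n,p,z):
    o,d=ray(n,p); return o+d*(z-o[2])/d[2]
def proj(n,P):
    M,o,f,cx,cy=cam(n); v=M.T@(np.array(P)-o); return np.array([cx+f*v[0]/v[2],cy+f*v[1]/v[2]])
def tri(a,b):
    o,d=ray("side",a);p,e=ray("top",b); A=np.stack([d,-e],1); s=np.linalg.lstsq(A,p-o,rcond=None)[0]
    x,y=o+d*s[0],p+e*s[1]; return (x+y)/2,np.linalg.norm(x-y)
E
python3 - <<'E'
from h import *
np.set_printoptions(precision=4,suppress=True)
print(proj("top",[0,0,0]),proj("side",[0,0,0]))
for k,a,b in [("woodpan rim",(218,139),(308,147)),("tinpan rim",(234,236),(209,175)),("tin top",(232,229),(210,171))]: print(k,*tri(a,b))
for p in [(136,178),(156,182),(146,237),(119,233)]: print("cuprim",atz("top",p,.055))
for p in [(122,271),(129,238)]: print("handle",atz("top",p,.05))
for p in [(228,335),(306,357)]: print("cup side",atz("side",p,.055))
print("brush",atz("top",(212,226),0.02),atz("top",(264,245),.02))
c=viewer.get_calibration
for n in("side","top"):
    im=viewer.snapshot(n)
    if n=="top": cr=im[165:285,90:250]
    else: cr=im[324:384,205:365]
    cv2.imwrite(f"pics/{n}c.png",cv2.resize(cr,None,fx=5,fy=5,interpolation=cv2.INTER_CUBIC))
E
```

```text
[250.4928 393.8053] [477.2049 243.6809]
woodpan rim [ 0.6652 -0.1419  0.1534] 0.004418007738866398
tinpan rim [0.589  0.1218 0.1252] 0.0014048687720495743
tin top [0.5946 0.1166 0.1437] 0.0015659374696515127
cuprim [0.5897 0.3454 0.055 ]
cuprim [0.5789 0.2864 0.055 ]
cuprim [0.4209 0.3034 0.055 ]
cuprim [0.4306 0.3809 0.055 ]
handle [0.3259 0.3651 0.05  ]
handle [0.4173 0.3532 0.05  ]
cup side [0.5781 0.3048 0.055 ]
cup side [0.4256 0.3298 0.055 ]
brush [0.4574 0.1238 0.02  ] [ 0.4056 -0.0294  0.02  ]
```

View pics/topc.png

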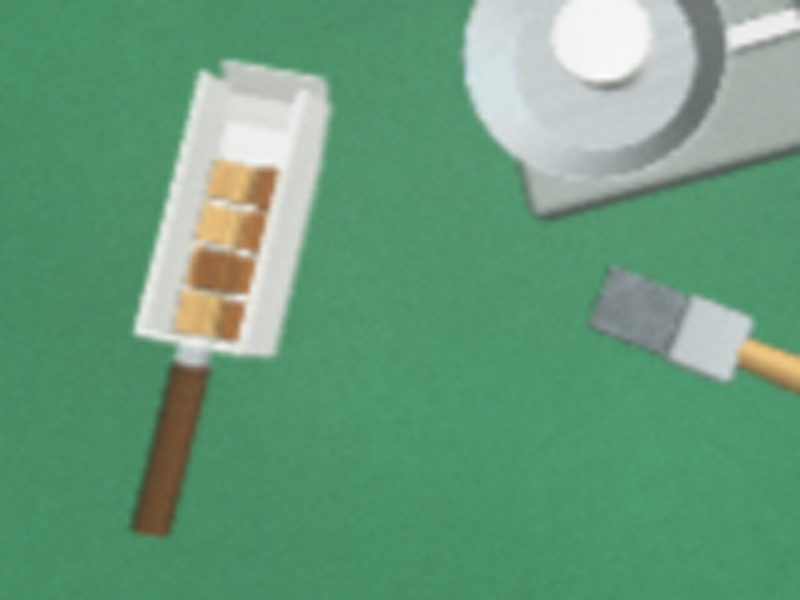

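View pics/sidec.png

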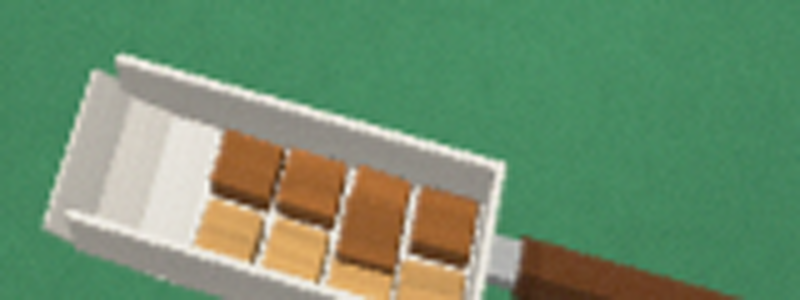

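```bash
python3 - <<'E'
from h import *
np.set_printoptions(precision=4,suppress=True)
T=lambda x,y:(90+(x-2)/5,165+(y-2)/5); S=lambda x,y:(205+(x-2)/5,324+(y-2)/5)
for k,s,t in [("rr",(503,162),(243,350)),("fr",(118,57),(302,90)),("fl",(70,212),(205,72)),("handle start",(523,262),(188,367))]:
    print(k,*tri(S(*s),T(*t)))
for z in (.042,.052): print(z,atz("top",T(189,366),z),atz("top",T(152,535),z))
print("rear corners",atz("top",T(243,350),.055),atz("top",T(136,333),.055))
# pan circles by hough-free: fit ellipse via manual rim extremes
for k,pts,z in [("wood",[(281,147),(335,147),(308,121),(308,172)],.167),("tin",[(183,175),(236,175),(209,150),(209,201)],.133)]:
    P=np.array([atz("top",p,z) for p in pts]); print(k,P)
E
```

```text
rr [0.4271 0.3272 0.0519] 0.00043818737872849766
fr [0.5776 0.3043 0.0532] 0.0007486320845246417
fl [0.587  0.362  0.0522] 0.00017288000957540767
handle start [0.4177 0.36   0.0454] 0.0008288566047619286
0.042 [0.4179 0.3609 0.042 ] [0.3235 0.3738 0.042 ]
0.052 [0.4177 0.357  0.052 ] [0.3243 0.3698 0.052 ]
rear corners [0.4272 0.326  0.055 ] [0.4355 0.3876 0.055 ]
wood [[ 0.6578 -0.0699  0.167 ]
 [ 0.6602 -0.2105  0.167 ]
 [ 0.73   -0.1403  0.167 ]
 [ 0.5924 -0.1402  0.167 ]]
tin [[0.5855 0.1903 0.133 ]
 [0.588  0.0482 0.133 ]
 [0.6558 0.1237 0.133 ]
 [0.5167 0.1173 0.133 ]]
```

```bash
cat >> h.py <<'E'
np.set_printoptions(precision=4,suppress=True)
YAW=np.radians(-8.4); ALPHA=np.radians(35)
LIPC=np.array([.108,0,.026]); GRIPC=np.array([-.103,0,.042])
def Rrel(a=None):
    a=ALPHA if a is None else a
    z=np.array([np.sin(a),0,-np.cos(a)]); y=np.array([0,1.,0]); return np.stack([np.cross(y,z),y,z],1)
def Rcup(th,yaw=None): return (R.from_euler("z",YAW if yaw is None else yaw)*R.from_euler("y",np.radians(th))).as_matrix()
def cur():
    s=sensors.state(); q=s["ee_rot"]; return np.array(s["ee_pos"]),R.from_quat([q[1],q[2],q[3],q[0]]).as_matrix()
def rows(p,M):
    p0,M0=cur(); d=M0.T@(p-p0)/.25; w=R.from_matrix(M0.T@M).as_rotvec()/(np.pi/4)
    print("xyz",d,"twist",w)
def graspT(grip,th,yaw=None,back=0):
    M=Rcup(th,yaw)@Rrel(); return grip+(.011-back)*M[:,2],M
def lipT(lip,th,yaw=None):   # tool pose for cup lip there with tilt th (deg)
    return graspT(np.array(lip)+Rcup(th,yaw)@(GRIPC-LIPC),th,yaw)
def lipnow():
    p,M=cur(); C=M@Rrel().T; g=p-.011*M[:,2]; return g+C@(LIPC-GRIPC), np.degrees(np.arctan2(-C[2,0],C[2,2]))
E
python3 - <<'E'
from h import *
g=np.array([.3855,.364,.044])
rows(*graspT(g,0,back=.12)); rows(*graspT(g,0,back=.0)); print(graspT(g,0,back=.12)[0])
E
```

```text
xyz [-0.7978 -0.691   0.4228] twist [-0.0602 -0.7763 -0.1874]
xyz [-1.07   -0.6489  0.8159] twist [-0.0602 -0.7763 -0.1874]
[0.3237 0.3731 0.1333]
```

Request:
drive_tool(rows=[{"xyz": [-0.4, -0.35, 0.1], "twist": [-0.03, -0.4, -0.1]}, {"xyz": [-0.8, -0.69, 0.42], "twist": [-0.06, -0.776, -0.187]}, {"xyz": [-0.8, -0.69, 0.42], "twist": [-0.06, -0.776, -0.187]}, {"xyz": [-0.8, -0.69, 0.42], "twist": [-0.06, -0.776, -0.187]}, {"xyz": [-0.8, -0.69, 0.42], "twist": [-0.06, -0.776, -0.187]}, {"xyz": [-0.8, -0.69, 0.42], "twist": [-0.06, -0.776, -0.187]}, {"xyz": [-0.8, -0.69, 0.42], "twist": [-0.06, -0.776, -0.187]}, {"xyz": [-0.8, -0.69, 0.42], "twist": [-0.06, -0.776, -0.187]}], jaw=60)

```text
t: 1.2
ee_pos: [0.3244, 0.3751, 0.1349]
ee_rot: [0.3, 0.07, 0.951, -0.021]
wrist_force: [0.3, 0.2, -0.0]
width: 0.705
grasp_force: 0.0
```

```bash
python3 - <<'E'
from h import *
print(sensors.state()["joints"])
g=np.array([.3855,.364,.044])
rows(*graspT(g,0,back=.0)); rows(*graspT(g,0,back=.12))
E
```

```text
[ 1.2451  0.3019  2.1834 -0.9342  0.7774  0.5493]
xyz [ 0.0052 -0.0093  0.4844] twist [ 0.003   0.0001 -0.0017]
xyz [ 0.0052 -0.0082  0.0044] twist [ 0.003   0.0001 -0.0017]
```

Request:
drive_tool(rows=[{"xyz": [0.005, -0.009, 0.12], "twist": [0, 0, 0]}, {"xyz": [0.005, -0.009, 0.24], "twist": [0, 0, 0]}, {"xyz": [0.005, -0.009, 0.36], "twist": [0, 0, 0]}, {"xyz": [0.005, -0.009, 0.44], "twist": [0, 0, 0]}, {"xyz": [0.005, -0.009, 0.484], "twist": [0, 0, 0]}, {"xyz": [0.005, -0.009, 0.484], "twist": [0, 0, 0]}, {"xyz": [0.005, -0.009, 0.484], "twist": [0, 0, 0]}])

```text
t: 2.08
ee_pos: [0.3915, 0.362, 0.035]
ee_rot: [0.3, 0.07, 0.951, -0.021]
wrist_force: [0.0, -0.1, -0.0]
width: 0.705
grasp_force: 0.0
```

```bash
python3 - <<'E'
from h import *
print(sensors.state()["joints"]); p,M=cur(); print(p-.011*M[:,2])
a=viewer.snapshot("top")[165:285,90:250]; b=viewer.snapshot("side")[264:384,225:385]
f=lambda a:cv2.resize(a,(400,300),interpolation=cv2.INTER_CUBIC)
cv2.imwrite("pics/g1.png",np.hstack([f(a),f(b)]))
E
```

```text
[ 1.0901  0.5319  2.1847 -1.2749  0.6019  0.8158]
[0.3853 0.3629 0.044 ]
```

View pics/g1.png

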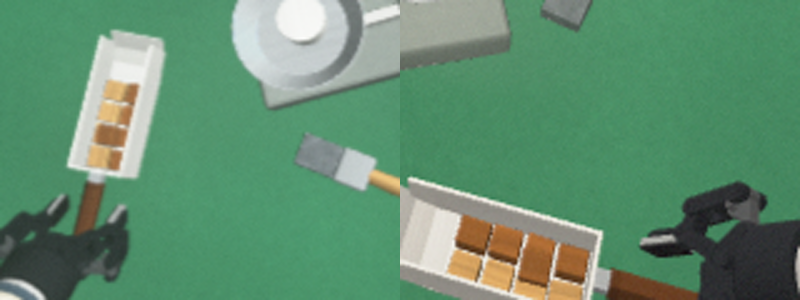

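The picture shows the fingers straddling the handle (tips at (62,205) and (122,212), with the handle between them at (90,200)), and nothing else is disturbed. I'll close the gripper.

Request:
drive_tool(rows=[{"xyz": [0, 0, 0], "twist": [0, 0, 0]}, {"xyz": [0, 0, 0], "twist": [0, 0, 0]}, {"xyz": [0, 0, 0], "twist": [0, 0, 0]}, {"xyz": [0, 0, 0], "twist": [0, 0, 0]}, {"xyz": [0, 0, 0], "twist": [0, 0, 0]}, {"xyz": [0, 0, 0], "twist": [0, 0, 0]}], jaw=0, squeeze=110)

```text
t: 2.92
ee_pos: [0.3917, 0.3616, 0.0349]
ee_rot: [0.3, 0.07, 0.951, -0.021]
wrist_force: [-3.7, -0.2, 5.5]
width: 0.209
grasp_force: 107.3
```

```bash
python3 - <<'E'
from h import *
print(lipnow())
lip,_=lipnow()
rows(*lipT(lip+[-.02,-.04,.24],0)); 
E
```

```text
(array([0.5942, 0.3317, 0.028 ]), np.float64(-0.024777247502558292))
xyz [-0.5057 -0.1689 -0.8186] twist [ 0.0012  0.0006 -0.0011]
```

Request:
drive_tool(rows=[{"xyz": [-0.057, 0, -0.082], "twist": [0, 0, 0]}, {"xyz": [-0.13, -0.02, -0.2], "twist": [0, 0, 0]}, {"xyz": [-0.23, -0.07, -0.37], "twist": [0, 0, 0]}, {"xyz": [-0.33, -0.11, -0.53], "twist": [0, 0, 0]}, {"xyz": [-0.43, -0.14, -0.69], "twist": [0, 0, 0]}, {"xyz": [-0.49, -0.16, -0.79], "twist": [0, 0, 0]}, {"xyz": [-0.506, -0.169, -0.819], "twist": [0, 0, 0]}, {"xyz": [-0.506, -0.169, -0.819], "twist": [0, 0, 0]}])

```text
t: 3.92
ee_pos: [0.3716, 0.3212, 0.2741]
ee_rot: [0.3, 0.07, 0.951, -0.022]
wrist_force: [-0.1, 0.2, -3.8]
width: 0.21
grasp_force: 108.3
```

```bash
python3 - <<'E'
from h import *
print(lipnow(),sensors.state()["joints"])
rows(*lipT([.56,.08,.27],0)); rows(*lipT([.56,-.12,.27],0)); 
a=viewer.snapshot("side")
cv2.imwrite("pics/g2.png",cv2.resize(a[120:384,100:452],(800,600),interpolation=cv2.INTER_CUBIC))
E
```

```text
(array([0.574 , 0.2911, 0.267 ]), np.float64(0.029519861422529343)) [ 1.0869  0.0125  2.1222 -0.741   0.9292  0.0974]
xyz [-0.0629 -0.8442  0.0293] twist [ 0.0003 -0.0007 -0.0012]
xyz [-0.1594 -1.6355  0.0961] twist [ 0.0003 -0.0007 -0.0012]
```

View pics/g2.png

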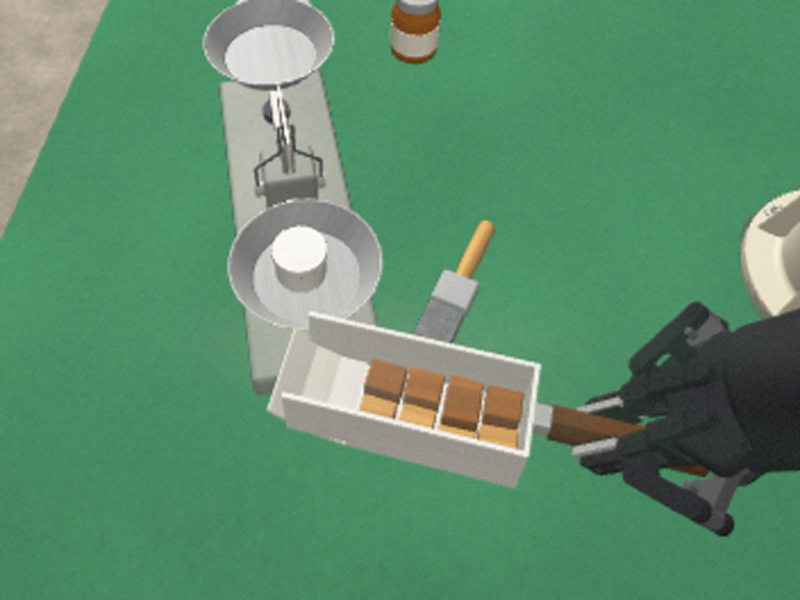

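The cup is held level at about (400,400), with all chunks in it and the pans clear. I'll swing over to the empty pan.

Request:
drive_tool(rows=[{"xyz": [-0.01, -0.1, 0], "twist": [0, 0, 0]}, {"xyz": [-0.02, -0.25, 0.01], "twist": [0, 0, 0]}, {"xyz": [-0.04, -0.42, 0.01], "twist": [0, 0, 0]}, {"xyz": [-0.05, -0.6, 0.02], "twist": [0, 0, 0]}, {"xyz": [-0.06, -0.75, 0.02], "twist": [0, 0, 0]}, {"xyz": [-0.06, -0.82, 0.03], "twist": [0, 0, 0]}, {"xyz": [-0.063, -0.844, 0.029], "twist": [0, 0, 0]}])

```text
t: 4.85
ee_pos: [0.3571, 0.1088, 0.2761]
ee_rot: [0.299, 0.071, 0.951, -0.023]
wrist_force: [-0.3, -0.7, -1.2]
width: 0.209
grasp_force: 108.2
```

Request:
drive_tool(rows=[{"xyz": [-0.01, -0.1, 0.01], "twist": [0, 0, 0]}, {"xyz": [-0.02, -0.25, 0.02], "twist": [0, 0, 0]}, {"xyz": [-0.04, -0.42, 0.03], "twist": [0, 0, 0]}, {"xyz": [-0.06, -0.58, 0.05], "twist": [0, 0, 0]}, {"xyz": [-0.08, -0.7, 0.06], "twist": [0, 0, 0]}, {"xyz": [-0.09, -0.77, 0.07], "twist": [0, 0, 0]}, {"xyz": [-0.096, -0.79, 0.067], "twist": [0, 0, 0]}])

```text
t: 5.72
ee_pos: [0.3576, -0.0906, 0.2766]
ee_rot: [0.299, 0.071, 0.951, -0.022]
wrist_force: [0.0, 0.6, -2.9]
width: 0.212
grasp_force: 108.4
```

```bash
python3 - <<'E'
from h import *
print(lipnow(),sensors.state()["joints"])
for l,t in [([.60,-.131,.25],15),([.625,-.135,.22],22)]: rows(*lipT(l,t))
a=viewer.snapshot("top")[100:250,200:400];b=viewer.snapshot("side")[90:240,160:360]
cv2.imwrite("pics/g3.png",cv2.resize(np.vstack([a,b]),(400,600),interpolation=cv2.INTER_CUBIC))
print(proj("top",lipnow()[0]),proj("side",lipnow()[0]))
E
```

```text
(array([ 0.5601, -0.1208,  0.2691]), np.float64(0.13991929291079938)) [-0.3644 -0.4532  2.4405  0.231   0.5692 -1.9441]
xyz [-0.239  -0.0178  0.0052] twist [ 0.0002  0.3302 -0.0024]
xyz [-0.3358 -0.0188  0.1046] twist [ 0.0003  0.4858 -0.0024]
[305.0112 176.378 ] [260.0214 110.0005]
```

View pics/g3.png

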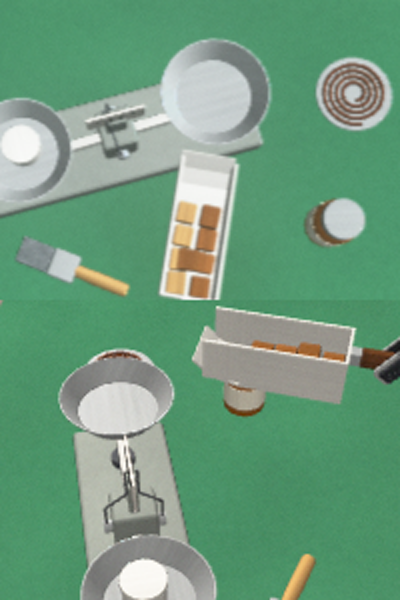

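The lip is where it was computed ((305,176) in the top view). Pan centre is (308,146). Next I'll build a beam reader that tracks the tin's shift, then tilt.

```bash
cat >> h.py <<'E'
import os
def beam():
    im=viewer.snapshot("side"); f="ref.npy"
    if not os.path.exists(f): np.save(f,im)
    k=6; up=lambda a:cv2.resize(a,None,fx=k,fy=k,interpolation=cv2.INTER_CUBIC)
    x0,y0,w,h=212,212,42,46
    T=up(np.load(f)[y0:y0+h,x0:x0+w]); I=up(im[y0-22:y0+h+6,x0-8:x0+w+8])
    r=cv2.matchTemplate(I,T,cv2.TM_CCOEFF_NORMED); _,s,_,m=cv2.minMaxLoc(r)
    dx,dy=m[0]/k-8,m[1]/k-22
    a=proj("side",[.587,.12,.12]); b=proj("side",[.587,.12,.12+.03375])
    d=b-a; t=(np.array([dx,dy])@d)/(d@d)
    return -.125+.25*t, s, im
E
python3 - <<'E'
from h import *
print(beam()[:2]); print(proj("side",[.587,.12,.12])-proj("side",[.587,.12,.154]))
E
```

```text
(np.float64(-0.125), 0.9997193813323975)
[0.6592 8.9422]
```

Request:
drive_tool(rows=[{"xyz": [-0.1, -0.008, 0], "twist": [0, 0.15, 0]}, {"xyz": [-0.239, -0.018, 0.005], "twist": [0, 0.33, 0]}, {"xyz": [-0.3, -0.018, 0.06], "twist": [0, 0.42, 0]}, {"xyz": [-0.336, -0.019, 0.105], "twist": [0, 0.486, 0]}, {"xyz": [-0.336, -0.019, 0.105], "twist": [0, 0.486, 0]}, {"xyz": [-0.336, -0.019, 0.105], "twist": [0, 0.486, 0]}])

```text
t: 6.62
ee_pos: [0.4394, -0.1055, 0.3034]
ee_rot: [0.113, 0.072, 0.991, -0.008]
wrist_force: [-0.2, -0.1, -2.8]
width: 0.212
grasp_force: 108.4
```

```bash
python3 - <<'E'
from h import *
print(lipnow(),sensors.state()["joints"])
for t in (26,28,30,32,34): rows(*lipT([.635,-.136,.20],t))
E
```

```text
(array([ 0.6246, -0.1326,  0.2204]), np.float64(21.945538041591448)) [-0.2578 -0.1154  2.0461  0.0307  0.9847 -1.6969]
xyz [-0.0599 -0.0066  0.0443] twist [0.0006 0.0901 0.0009]
xyz [-0.079  -0.0066  0.0231] twist [0.0006 0.1345 0.0009]
xyz [-0.0989 -0.0066  0.0025] twist [0.0006 0.179  0.0009]
xyz [-0.1194 -0.0066 -0.0174] twist [0.0006 0.2234 0.0009]
xyz [-0.1407 -0.0066 -0.0365] twist [0.0006 0.2679 0.001 ]
```

Request:
drive_tool(rows=[{"xyz": [-0.03, -0.004, 0.03], "twist": [0, 0.045, 0]}, {"xyz": [-0.06, -0.007, 0.044], "twist": [0, 0.09, 0]}, {"xyz": [-0.079, -0.007, 0.023], "twist": [0, 0.134, 0]}, {"xyz": [-0.099, -0.007, 0.003], "twist": [0, 0.179, 0]}, {"xyz": [-0.099, -0.007, 0.003], "twist": [0, 0.179, 0]}, {"xyz": [-0.099, -0.007, 0.003], "twist": [0, 0.179, 0]}])

```text
t: 7.38
ee_pos: [0.4634, -0.1116, 0.3088]
ee_rot: [0.044, 0.073, 0.996, -0.003]
wrist_force: [0.2, -0.4, -1.9]
width: 0.21
grasp_force: 108.4
```

```bash
cat >> h.py <<'E'
def look(name=None):
    b,s,im=beam(); top=viewer.snapshot("top"); hs=cv2.cvtColor(top[105:190,270:350],cv2.COLOR_BGR2HSV)
    o=cv2.inRange(hs,(5,90,60),(25,255,255)); hs2=cv2.cvtColor(im[100:170,180:262],cv2.COLOR_BGR2HSV)
    o2=cv2.inRange(hs2,(5,90,60),(25,255,255))
    print("beam",round(b,4),round(s,4),"brown top",(o>0).sum(),"side",(o2>0).sum(),"lip",*lipnow(),"t",sensors.state()["t"])
    if name:
        f=lambda a:cv2.resize(a,(400,350),interpolation=cv2.INTER_CUBIC)
        cv2.imwrite(f"pics/{name}.png",np.hstack([f(top[105:195,260:363]),f(im[80:170,175:278])]))
E
python3 - <<'E'
from h import *
look("p0"); print(sensors.state()["joints"])
l=[.635,-.136,.20]
for d in (2,4,6,8,-4,-8,-12): print(d); rows(*lipT(l,lipnow()[1]+d))
E
```

```text
beam -0.125 0.9987 brown top 146 side 61 lip [ 0.6353 -0.137   0.2006] 29.938699672552538 t 7.475
[-0.2462  0.001   1.9096  0.0104  1.1432 -1.6738]
2
xyz [-0.0157  0.0038 -0.0204] twist [ 0.0009  0.0444 -0.0007]
4
xyz [-0.0341  0.0039 -0.0423] twist [ 0.0009  0.0889 -0.0006]
6
xyz [-0.0532  0.0039 -0.0636] twist [ 0.0009  0.1333 -0.0006]
8
xyz [-0.073   0.0039 -0.0842] twist [ 0.0009  0.1778 -0.0006]
-4
xyz [0.0347 0.0038 0.049 ] twist [ 0.0009 -0.0889 -0.0007]
-8
xyz [0.0641 0.0037 0.0981] twist [ 0.0009 -0.1778 -0.0007]
-12
xyz [0.09   0.0037 0.149 ] twist [ 0.0008 -0.2667 -0.0008]
```

View pics/p0.png

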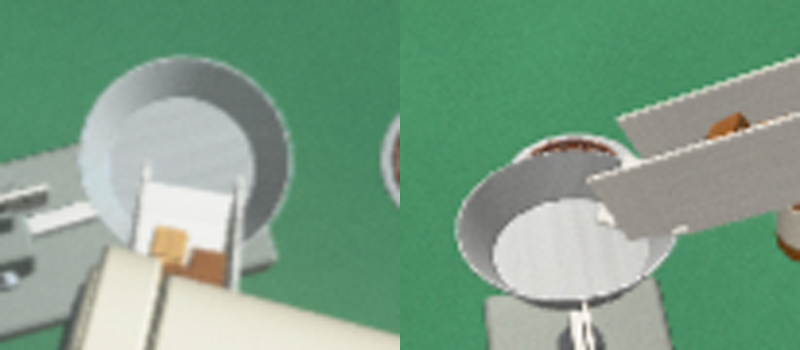

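The pan is empty, with the lip over it just short of centre at (190,185). The chunks have not slid yet. I'll keep tipping slowly about the lip.

Request:
drive_tool(rows=[{"xyz": [-0.009, 0, -0.01], "twist": [0, 0.022, 0]}, {"xyz": [-0.018, 0, -0.021], "twist": [0, 0.044, 0]}, {"xyz": [-0.027, 0, -0.032], "twist": [0, 0.067, 0]}, {"xyz": [-0.036, 0, -0.043], "twist": [0, 0.089, 0]}, {"xyz": [-0.036, 0, -0.043], "twist": [0, 0.089, 0]}, {"xyz": [-0.036, 0, -0.043], "twist": [0, 0.089, 0]}])

```text
t: 8.22
ee_pos: [0.4717, -0.1128, 0.3204]
ee_rot: [0.009, 0.073, 0.997, -0.0]
wrist_force: [0.1, 0.0, -1.9]
width: 0.212
grasp_force: 108.3
```

```bash
python3 -c "from h import *; look()"
```

```text
beam -0.125 0.9987 brown top 0 side 59 lip [ 0.6357 -0.137   0.2003] 33.95204887295445 t 8.325
```

Request:
drive_tool(rows=[{"xyz": [-0.009, 0, -0.01], "twist": [0, 0.022, 0]}, {"xyz": [-0.018, 0, -0.021], "twist": [0, 0.044, 0]}, {"xyz": [-0.018, 0, -0.021], "twist": [0, 0.044, 0]}, {"xyz": [-0.018, 0, -0.021], "twist": [0, 0.044, 0]}])

```text
t: 8.82
ee_pos: [0.4761, -0.1135, 0.3257]
ee_rot: [-0.008, 0.073, 0.997, 0.001]
wrist_force: [-0.5, 0.2, -2.6]
width: 0.213
grasp_force: 108.3
```

```bash
python3 -c "from h import *; look('p1')"
```

```text
beam -0.125 0.9987 brown top 0 side 53 lip [ 0.6359 -0.1371  0.2   ] 35.92847370059471 t 8.925
```

View pics/p1.png

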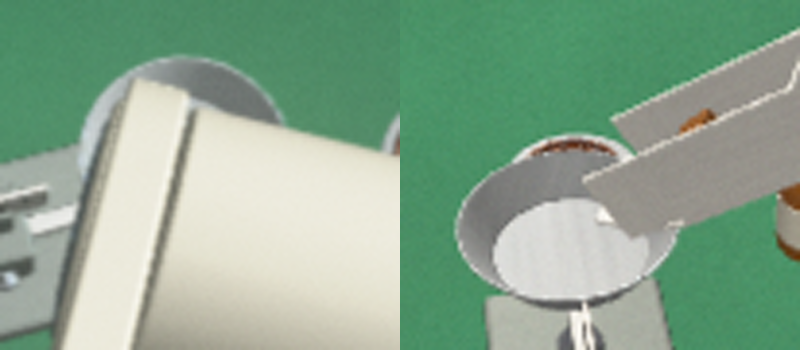

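Tilted 36°: the pan is still empty, and the top view is now blocked by the arm. From here I'll count brown pixels in the side view's pan region and read the beam.

```bash
cat >> h.py <<'E'
def look2():
    b,s,im=beam(); hs=cv2.cvtColor(im,cv2.COLOR_BGR2HSV); o=cv2.inRange(hs,(3,90,50),(25,255,255))>0
    c=viewer.snapshot  # pan: below coil, left of the jar
    pan=o[124:168,190:236].sum(); cup=o[85:124,236:262].sum()
    n,_,st,ce=cv2.connectedComponentsWithStats(o[60:175,185:300].astype(np.uint8))
    print("beam",round(b,4),round(s,4),"pan",pan,"blobs",[(int(st[i,0]+185),int(st[i,1]+60),int(st[i,2]),int(st[i,3]),int(st[i,4])) for i in range(1,n) if st[i,4]>5],"tilt",round(lipnow()[1],1),"t",sensors.state()["t"])
E
python3 -c "from h import *; look2()"
```

```text
beam -0.125 0.9986 pan 0 blobs [(285, 88, 9, 13, 82), (246, 108, 10, 7, 24), (211, 116, 19, 4, 30), (273, 123, 21, 13, 161), (272, 141, 20, 7, 49)] tilt 35.9 t 8.975
```

Request:
drive_tool(rows=[{"xyz": [-0.009, 0, -0.01], "twist": [0, 0.022, 0]}, {"xyz": [-0.018, 0, -0.021], "twist": [0, 0.044, 0]}, {"xyz": [-0.018, 0, -0.021], "twist": [0, 0.044, 0]}, {"xyz": [-0.018, 0, -0.021], "twist": [0, 0.044, 0]}])

```text
t: 9.48
ee_pos: [0.4807, -0.1142, 0.3309]
ee_rot: [-0.025, 0.073, 0.997, 0.002]
wrist_force: [-0.5, -0.8, -1.9]
width: 0.211
grasp_force: 108.3
```

```bash
python3 -c "from h import *; look2()"
```

```text
beam -0.125 0.9986 pan 0 blobs [(283, 86, 9, 13, 79), (245, 108, 9, 6, 17), (211, 116, 19, 4, 30), (273, 123, 21, 13, 172), (272, 141, 20, 7, 50)] tilt 37.9 t 9.525
```

Request:
drive_tool(rows=[{"xyz": [-0.009, 0, -0.01], "twist": [0, 0.022, 0]}, {"xyz": [-0.018, 0, -0.021], "twist": [0, 0.044, 0]}, {"xyz": [-0.018, 0, -0.021], "twist": [0, 0.044, 0]}, {"xyz": [-0.018, 0, -0.021], "twist": [0, 0.044, 0]}])

```text
t: 10.02
ee_pos: [0.4854, -0.1149, 0.336]
ee_rot: [-0.043, 0.073, 0.996, 0.004]
wrist_force: [-1.3, 0.6, -1.9]
width: 0.208
grasp_force: 108.3
```

```bash
python3 -c "from h import *; look2()"
```

```text
beam -0.125 0.9986 pan 0 blobs [(281, 83, 8, 14, 76), (244, 107, 9, 6, 18), (211, 116, 19, 4, 30), (273, 123, 21, 13, 181), (272, 141, 20, 7, 49)] tilt 39.9 t 10.075
```

Request:
drive_tool(rows=[{"xyz": [-0.009, 0, -0.01], "twist": [0, 0.022, 0]}, {"xyz": [-0.018, 0, -0.021], "twist": [0, 0.044, 0]}, {"xyz": [-0.018, 0, -0.021], "twist": [0, 0.044, 0]}, {"xyz": [-0.018, 0, -0.021], "twist": [0, 0.044, 0]}])

```text
t: 10.58
ee_pos: [0.4903, -0.1156, 0.3408]
ee_rot: [-0.06, 0.073, 0.996, 0.005]
wrist_force: [0.6, -1.0, -2.7]
width: 0.215
grasp_force: 108.3
```

```bash
python3 -c "from h import *; look2()"
```

```text
beam -0.125 0.9986 pan 0 blobs [(298, 73, 2, 13, 24), (279, 82, 8, 13, 72), (240, 107, 10, 6, 32), (211, 116, 19, 4, 29), (273, 123, 21, 13, 185), (272, 141, 20, 7, 49)] tilt 41.9 t 10.625
```

Request:
drive_tool(rows=[{"xyz": [-0.009, 0, -0.01], "twist": [0, 0.022, 0]}, {"xyz": [-0.018, 0, -0.021], "twist": [0, 0.044, 0]}, {"xyz": [-0.018, 0, -0.021], "twist": [0, 0.044, 0]}, {"xyz": [-0.018, 0, -0.021], "twist": [0, 0.044, 0]}])

```text
t: 11.12
ee_pos: [0.4953, -0.1164, 0.3455]
ee_rot: [-0.077, 0.073, 0.994, 0.006]
wrist_force: [-0.2, -0.5, -1.5]
width: 0.208
grasp_force: 108.3
```

```bash
python3 -c "from h import *; look2()"
```

```text
beam -0.125 0.9987 pan 0 blobs [(295, 69, 5, 15, 58), (276, 80, 8, 13, 73), (233, 109, 9, 8, 32), (211, 116, 14, 3, 24), (273, 122, 21, 14, 186), (272, 141, 20, 7, 50)] tilt 43.9 t 11.175
```

Request:
drive_tool(rows=[{"xyz": [-0.009, 0, -0.01], "twist": [0, 0.022, 0]}, {"xyz": [-0.009, 0, -0.01], "twist": [0, 0.022, 0]}, {"xyz": [-0.009, 0, -0.01], "twist": [0, 0.022, 0]}])

```text
t: 11.55
ee_pos: [0.4979, -0.1168, 0.3477]
ee_rot: [-0.085, 0.073, 0.994, 0.007]
wrist_force: [0.2, 0.5, -2.5]
width: 0.212
grasp_force: 108.3
```

```bash
python3 -c "from h import *; look2()"
```

```text
beam -0.125 0.9986 pan 0 blobs [(294, 67, 6, 15, 75), (275, 79, 8, 13, 73), (232, 109, 10, 9, 31), (211, 116, 19, 4, 31), (273, 122, 21, 14, 185), (272, 141, 20, 7, 49)] tilt 44.8 t 11.6
```

Request:
drive_tool(rows=[{"xyz": [-0.009, 0, -0.01], "twist": [0, 0.022, 0]}, {"xyz": [-0.009, 0, -0.01], "twist": [0, 0.022, 0]}, {"xyz": [-0.009, 0, -0.01], "twist": [0, 0.022, 0]}])

```text
t: 11.98
ee_pos: [0.5005, -0.1172, 0.3497]
ee_rot: [-0.094, 0.073, 0.993, 0.007]
wrist_force: [0.4, 0.4, -1.9]
width: 0.208
grasp_force: 108.3
```

```bash
python3 -c "from h import *; look2()"
```

```text
beam -0.125 0.9986 pan 0 blobs [(292, 64, 8, 17, 96), (274, 78, 8, 13, 71), (211, 109, 30, 10, 61), (273, 122, 21, 14, 186), (272, 141, 20, 7, 50)] tilt 45.8 t 12.025
```

Request:
drive_tool(rows=[{"xyz": [-0.009, 0, -0.01], "twist": [0, 0.022, 0]}, {"xyz": [-0.009, 0, -0.01], "twist": [0, 0.022, 0]}, {"xyz": [-0.009, 0, -0.01], "twist": [0, 0.022, 0]}])

```text
t: 12.4
ee_pos: [0.5032, -0.1175, 0.3517]
ee_rot: [-0.103, 0.073, 0.992, 0.008]
wrist_force: [-0.2, 0.1, -2.0]
width: 0.208
grasp_force: 108.3
```

```bash
python3 -c "from h import *; look2()"
```

```text
beam -0.125 0.9986 pan 0 blobs [(290, 62, 10, 18, 116), (273, 78, 8, 12, 68), (211, 109, 30, 11, 64), (273, 122, 21, 14, 187), (272, 141, 20, 7, 50)] tilt 46.8 t 12.45
```

Request:
drive_tool(rows=[{"xyz": [-0.009, 0, -0.01], "twist": [0, 0.022, 0]}, {"xyz": [-0.009, 0, -0.01], "twist": [0, 0.022, 0]}, {"xyz": [-0.009, 0, -0.01], "twist": [0, 0.022, 0]}])

```text
t: 12.82
ee_pos: [0.5059, -0.118, 0.3537]
ee_rot: [-0.111, 0.073, 0.991, 0.009]
wrist_force: [0.7, -0.1, -1.6]
width: 0.211
grasp_force: 108.3
```

```bash
python3 -c "from h import *; look2()"
```

```text
beam -0.125 0.9986 pan 0 blobs [(289, 60, 11, 19, 137), (272, 77, 8, 12, 64), (211, 109, 29, 10, 60), (273, 122, 21, 14, 186), (272, 141, 20, 7, 50)] tilt 47.8 t 12.875
```

Request:
drive_tool(rows=[{"xyz": [-0.009, 0, -0.01], "twist": [0, 0.022, 0]}, {"xyz": [-0.009, 0, -0.01], "twist": [0, 0.022, 0]}, {"xyz": [-0.009, 0, -0.01], "twist": [0, 0.022, 0]}])

```text
t: 13.25
ee_pos: [0.5086, -0.1184, 0.3557]
ee_rot: [-0.12, 0.073, 0.99, 0.009]
wrist_force: [-1.0, 0.4, -2.2]
width: 0.208
grasp_force: 108.3
```

```bash
python3 -c "from h import *; look2()"
```

```text
beam -0.125 0.9986 pan 0 blobs [(287, 60, 13, 18, 149), (271, 76, 8, 13, 68), (211, 109, 28, 11, 57), (273, 122, 21, 14, 188), (272, 141, 20, 7, 50)] tilt 48.8 t 13.3
```

Request:
drive_tool(rows=[{"xyz": [-0.009, 0, -0.01], "twist": [0, 0.022, 0]}, {"xyz": [-0.009, 0, -0.01], "twist": [0, 0.022, 0]}, {"xyz": [-0.009, 0, -0.01], "twist": [0, 0.022, 0]}])

```text
t: 13.68
ee_pos: [0.5114, -0.1188, 0.3576]
ee_rot: [-0.128, 0.073, 0.989, 0.01]
wrist_force: [0.5, 0.7, -1.7]
width: 0.213
grasp_force: 108.3
```

```bash
python3 -c "from h import *; look2()"
```

```text
beam -0.125 0.9986 pan 0 blobs [(286, 60, 14, 17, 149), (269, 75, 9, 13, 64), (211, 109, 28, 10, 54), (273, 122, 21, 14, 186), (272, 141, 20, 7, 49)] tilt 49.8 t 13.725
```

Request:
drive_tool(rows=[{"xyz": [-0.009, 0, -0.01], "twist": [0, 0.022, 0]}, {"xyz": [-0.009, 0, -0.01], "twist": [0, 0.022, 0]}, {"xyz": [-0.009, 0, -0.01], "twist": [0, 0.022, 0]}])

```text
t: 14.1
ee_pos: [0.5141, -0.1192, 0.3594]
ee_rot: [-0.137, 0.073, 0.988, 0.01]
wrist_force: [0.1, 0.1, -2.3]
width: 0.213
grasp_force: 108.3
```

```bash
python3 -c "from h import *; look2()"
```

```text
beam -0.125 0.9985 pan 0 blobs [(284, 60, 16, 15, 142), (268, 74, 8, 13, 65), (211, 109, 27, 11, 55), (273, 122, 21, 14, 186), (272, 141, 20, 7, 49)] tilt 50.8 t 14.15
```

Request:
drive_tool(rows=[{"xyz": [-0.009, 0, -0.01], "twist": [0, 0.022, 0]}, {"xyz": [-0.009, 0, -0.01], "twist": [0, 0.022, 0]}, {"xyz": [-0.009, 0, -0.01], "twist": [0, 0.022, 0]}])

```text
t: 14.52
ee_pos: [0.517, -0.1196, 0.3612]
ee_rot: [-0.145, 0.073, 0.987, 0.011]
wrist_force: [-0.1, 0.2, -2.0]
width: 0.209
grasp_force: 108.3
```

```bash
python3 -c "from h import *; look2()"
```

```text
beam -0.125 0.9985 pan 0 blobs [(282, 60, 17, 15, 132), (267, 74, 8, 12, 61), (211, 109, 26, 14, 68), (273, 122, 21, 14, 188), (272, 141, 20, 7, 50)] tilt 51.8 t 14.575
```

Request:
drive_tool(rows=[{"xyz": [-0.005, 0, -0.005], "twist": [0, 0.011, 0]}, {"xyz": [-0.009, 0, -0.01], "twist": [0, 0.022, 0]}, {"xyz": [-0.009, 0, -0.01], "twist": [0, 0.022, 0]}])

```text
t: 14.95
ee_pos: [0.52, -0.1201, 0.363]
ee_rot: [-0.154, 0.072, 0.985, 0.012]
wrist_force: [0.7, -0.3, -2.1]
width: 0.211
grasp_force: 108.1
```

```bash
python3 -c "from h import *; look2()"
```

```text
beam -0.111 0.994 pan 258 blobs [(280, 60, 16, 13, 113), (266, 73, 8, 12, 60), (209, 116, 18, 4, 35), (273, 122, 21, 14, 185), (208, 131, 19, 22, 258), (272, 141, 20, 7, 50)] tilt 52.8 t 15.0
```

Request:
drive_tool(rows=[{"xyz": [-0.005, 0, -0.005], "twist": [0, 0.011, 0]}, {"xyz": [-0.009, 0, -0.01], "twist": [0, 0.022, 0]}, {"xyz": [-0.009, 0, -0.01], "twist": [0, 0.022, 0]}])

```text
t: 15.38
ee_pos: [0.5228, -0.1205, 0.3647]
ee_rot: [-0.162, 0.072, 0.984, 0.012]
wrist_force: [0.2, -0.3, -1.6]
width: 0.211
grasp_force: 108.2
```

```bash
python3 -c "from h import *; look2()"
```

```text
beam -0.0873 0.9939 pan 310 blobs [(279, 60, 13, 13, 102), (264, 73, 9, 11, 61), (207, 116, 20, 6, 51), (273, 122, 21, 14, 186), (214, 132, 13, 22, 206), (199, 138, 11, 12, 104), (272, 141, 20, 7, 50)] tilt 53.7 t 15.425
```

Request:
drive_tool(rows=[{"xyz": [0.032, 0, 0.047], "twist": [0, -0.089, 0]}, {"xyz": [0.062, 0, 0.096], "twist": [0, -0.178, 0]}, {"xyz": [0.062, 0, 0.096], "twist": [0, -0.178, 0]}, {"xyz": [0.062, 0, 0.096], "twist": [0, -0.178, 0]}, {"xyz": [0.062, 0, 0.096], "twist": [0, -0.178, 0]}, {"xyz": [0.062, 0, 0.096], "twist": [0, -0.178, 0]}, {"xyz": [0.062, 0, 0.096], "twist": [0, -0.178, 0]}, {"xyz": [0.062, 0, 0.096], "twist": [0, -0.178, 0]}])

```text
t: 16.42
ee_pos: [0.5006, -0.1172, 0.3469]
ee_rot: [-0.093, 0.073, 0.993, 0.007]
wrist_force: [-0.5, 1.0, -2.0]
width: 0.205
grasp_force: 108.2
```

```bash
python3 -c "
from h import *
look2();print(lipnow())"
```

```text
beam -0.092 0.9948 pan 313 blobs [(292, 65, 8, 18, 96), (274, 79, 8, 13, 69), (207, 116, 28, 6, 72), (273, 122, 21, 14, 187), (214, 132, 13, 22, 207), (199, 137, 11, 13, 106), (272, 141, 20, 7, 50)] tilt 45.7 t 16.475
(array([ 0.6369, -0.1372,  0.1955]), np.float64(45.73718006302238))
```

```bash
python3 -c "
from h import *
for t in (50,53.,54):rows(*lipT([.634,-.136,.199],t))"
```

```text
xyz [-0.0238  0.0036 -0.0589] twist [ 0.0011  0.0947 -0.0002]
xyz [-0.0529  0.0036 -0.0904] twist [ 0.0011  0.1614 -0.0001]
xyz [-0.0629  0.0036 -0.1005] twist [ 0.0011  0.1836 -0.0001]
```

Request:
drive_tool(rows=[{"xyz": [-0.012, 0.002, -0.03], "twist": [0, 0.047, 0]}, {"xyz": [-0.024, 0.004, -0.059], "twist": [0, 0.095, 0]}, {"xyz": [-0.038, 0.004, -0.075], "twist": [0, 0.128, 0]}, {"xyz": [-0.053, 0.004, -0.09], "twist": [0, 0.161, 0]}, {"xyz": [-0.053, 0.004, -0.09], "twist": [0, 0.161, 0]}])

```text
t: 17.1
ee_pos: [0.5181, -0.1188, 0.3663]
ee_rot: [-0.156, 0.072, 0.985, 0.012]
wrist_force: [0.3, -0.7, -1.1]
width: 0.207
grasp_force: 108.3
```

```bash
python3 -c "from h import *; look2()"
```

```text
beam -0.092 0.9947 pan 319 blobs [(281, 60, 15, 12, 102), (267, 72, 8, 13, 60), (207, 116, 21, 6, 51), (273, 122, 21, 14, 188), (214, 130, 13, 24, 213), (199, 137, 11, 13, 106), (272, 141, 20, 7, 49)] tilt 53.0 t 17.15
```

Now I'll go 1° at a time, with a look after each step.

Request:
drive_tool(rows=[{"xyz": [-0.005, 0, -0.005], "twist": [0, 0.011, 0]}, {"xyz": [-0.009, 0, -0.01], "twist": [0, 0.022, 0]}, {"xyz": [-0.009, 0, -0.01], "twist": [0, 0.022, 0]}])

```text
t: 17.52
ee_pos: [0.5206, -0.1192, 0.3683]
ee_rot: [-0.164, 0.072, 0.984, 0.012]
wrist_force: [-0.5, 0.7, -1.2]
width: 0.207
grasp_force: 108.2
```

```bash
python3 -c "from h import *; look2()"
```

```text
beam -0.0593 0.9928 pan 381 blobs [(280, 60, 13, 12, 82), (266, 72, 8, 12, 59), (206, 116, 21, 7, 66), (273, 122, 21, 14, 188), (214, 133, 20, 22, 277), (199, 139, 11, 12, 104), (272, 141, 20, 7, 50)] tilt 54.0 t 17.575
```

A chunk has fallen, so I'll tip back 8° and let the beam settle.

Request:
drive_tool(rows=[{"xyz": [0.03, 0, 0.045], "twist": [0, -0.089, 0]}, {"xyz": [0.06, 0, 0.085], "twist": [0, -0.178, 0]}, {"xyz": [0.06, 0, 0.085], "twist": [0, -0.178, 0]}, {"xyz": [0.06, 0, 0.085], "twist": [0, -0.178, 0]}, {"xyz": [0.06, 0, 0.085], "twist": [0, -0.178, 0]}, {"xyz": [0.06, 0, 0.085], "twist": [0, -0.178, 0]}, {"xyz": [0.06, 0, 0.085], "twist": [0, -0.178, 0]}, {"xyz": [0.06, 0, 0.085], "twist": [0, -0.178, 0]}])

```text
t: 18.58
ee_pos: [0.4997, -0.1161, 0.353]
ee_rot: [-0.095, 0.073, 0.993, 0.007]
wrist_force: [2.0, 0.1, -1.6]
width: 0.212
grasp_force: 108.2
```

```bash
python3 -c "
from h import *
look2();print(lipnow())
for t in (50,54.):rows(*lipT([.634,-.136,.199],t))"
```

```text
beam -0.0119 0.9919 pan 408 blobs [(293, 63, 7, 16, 89), (274, 77, 9, 13, 71), (205, 116, 24, 10, 97), (273, 122, 21, 14, 187), (214, 135, 19, 22, 296), (199, 141, 12, 12, 108), (272, 141, 20, 7, 49)] tilt 46.0 t 18.625
(array([ 0.6355, -0.136 ,  0.201 ]), np.float64(45.96481418424634))
xyz [-0.032  -0.0005 -0.0359] twist [ 0.0011  0.0897 -0.0002]
xyz [-0.071  -0.0005 -0.0777] twist [ 0.0011  0.1786 -0.0001]
```

Beam is at -0.012, well between the marks. I'll level the cup while rising.

```bash
python3 -c "
from h import *
for l,t in (([.63,-.136,.21],38),([.62,-.134,.225],30),([.60,-.131,.24],22)):rows(*lipT(l,t))"
```

```text
xyz [ 0.0901 -0.0029  0.0642] twist [ 0.0011 -0.177  -0.0003]
xyz [ 0.1898 -0.0009  0.1167] twist [ 0.001  -0.3548 -0.0004]
xyz [ 0.3141 -0.0008  0.1824] twist [ 0.001  -0.5326 -0.0004]
```

Request:
drive_tool(rows=[{"xyz": [0.045, 0, 0.032], "twist": [0, -0.088, 0]}, {"xyz": [0.09, 0, 0.064], "twist": [0, -0.177, 0]}, {"xyz": [0.14, 0, 0.09], "twist": [0, -0.266, 0]}, {"xyz": [0.19, 0, 0.117], "twist": [0, -0.355, 0]}, {"xyz": [0.25, 0, 0.15], "twist": [0, -0.444, 0]}, {"xyz": [0.314, 0, 0.182], "twist": [0, -0.533, 0]}, {"xyz": [0.314, 0, 0.182], "twist": [0, -0.533, 0]}])

```text
t: 19.5
ee_pos: [0.4128, -0.1031, 0.3229]
ee_rot: [0.113, 0.073, 0.991, -0.008]
wrist_force: [0.4, 0.1, -0.5]
width: 0.207
grasp_force: 108.2
```

```bash
python3 -c "
from h import *
look2();print(lipnow())
for l,t in (([.57,-.126,.26],10),([.54,-.122,.27],0)):rows(*lipT(l,t))"
```

```text
beam -0.0119 0.9926 pan 482 blobs [(252, 107, 21, 6, 75), (205, 116, 28, 10, 107), (275, 129, 18, 7, 71), (214, 130, 22, 27, 366), (199, 141, 12, 12, 108), (272, 141, 20, 7, 50)] tilt 22.0 t 19.55
(array([ 0.5995, -0.1308,  0.2407]), np.float64(21.96069221697543))
xyz [0.1869 0.0015 0.044 ] twist [ 0.0005 -0.2658 -0.0011]
xyz [ 0.3446 -0.0004  0.1119] twist [ 0.0004 -0.488  -0.0011]
```

Request:
drive_tool(rows=[{"xyz": [0.093, 0, 0.022], "twist": [0, -0.133, 0]}, {"xyz": [0.187, 0, 0.044], "twist": [0, -0.266, 0]}, {"xyz": [0.266, 0, 0.078], "twist": [0, -0.377, 0]}, {"xyz": [0.345, 0, 0.112], "twist": [0, -0.488, 0]}, {"xyz": [0.345, 0, 0.112], "twist": [0, -0.488, 0]}, {"xyz": [0.345, 0, 0.112], "twist": [0, -0.488, 0]}])

```text
t: 20.3
ee_pos: [0.3397, -0.0928, 0.2784]
ee_rot: [0.3, 0.07, 0.951, -0.022]
wrist_force: [-0.9, 0.3, -0.9]
width: 0.209
grasp_force: 108.3
```

```bash
python3 -c "
from h import *
look2();print(lipnow(),sensors.state()['joints'])
for l in ([.545,.08,.27],[.55,.09,.27]):rows(*lipT(l,0))
a=viewer.snapshot('top')[100:250,200:400];b=viewer.snapshot('side')[80:230,160:360]
cv2.imwrite('pics/g4.png',cv2.resize(np.hstack([a,b]),(800,300),interpolation=cv2.INTER_CUBIC))"
```

```text
beam -0.0119 0.9924 pan 483 blobs [(276, 104, 24, 10, 109), (205, 116, 28, 10, 109), (273, 129, 16, 7, 55), (214, 130, 22, 27, 368), (199, 141, 12, 12, 107), (272, 141, 20, 7, 49)] tilt -0.0 t 20.35
(array([ 0.5424, -0.1227,  0.2717]), np.float64(-0.04275113099561407)) [-0.4173 -0.5016  2.4568  0.2717  0.6095 -2.0184]
xyz [ 0.0922  0.8035 -0.057 ] twist [ 0.0002  0.001  -0.0005]
xyz [ 0.0808  0.846  -0.049 ] twist [ 0.0002  0.001  -0.0005]
```

View pics/g4.png

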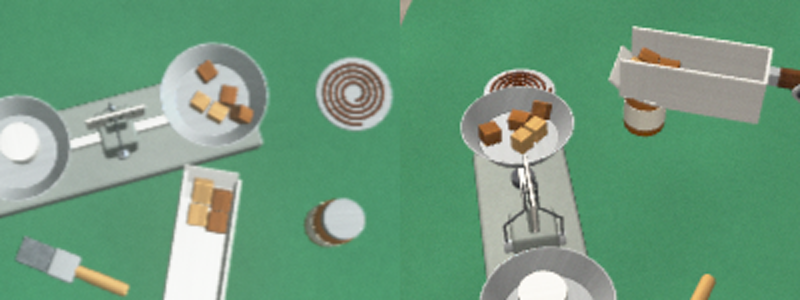

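The picture shows five chunks in the pan at (220,100), four in the cup at (208,205) behind the lip, and none elsewhere. Bystanders are undisturbed. I'll carry the cup back gently.

Request:
drive_tool(rows=[{"xyz": [0.008, 0.07, -0.005], "twist": [0, 0, 0]}, {"xyz": [0.02, 0.2, -0.012], "twist": [0, 0, 0]}, {"xyz": [0.035, 0.35, -0.02], "twist": [0, 0, 0]}, {"xyz": [0.05, 0.5, -0.03], "twist": [0, 0, 0]}, {"xyz": [0.065, 0.65, -0.04], "twist": [0, 0, 0]}, {"xyz": [0.075, 0.77, -0.045], "twist": [0, 0, 0]}, {"xyz": [0.081, 0.846, -0.049], "twist": [0, 0, 0]}, {"xyz": [0.081, 0.846, -0.049], "twist": [0, 0, 0]}])

```text
t: 21.45
ee_pos: [0.3462, 0.1258, 0.2762]
ee_rot: [0.3, 0.066, 0.951, -0.02]
wrist_force: [0.6, -0.0, -1.7]
width: 0.209
grasp_force: 108.5
```

```bash
python3 -c "
from h import *
print(lipnow())
rows(*lipT([.555,.31,.26],0))"
```

```text
(array([0.549 , 0.0976, 0.2693]), np.float64(-0.02468240206200911))
xyz [ 0.0987  0.8515 -0.0221] twist [0.0081 0.0005 0.0068]
```

Request:
drive_tool(rows=[{"xyz": [0.01, 0.07, -0.002], "twist": [0, 0, 0]}, {"xyz": [0.023, 0.2, -0.005], "twist": [0, 0, 0]}, {"xyz": [0.04, 0.35, -0.01], "twist": [0, 0, 0]}, {"xyz": [0.06, 0.5, -0.013], "twist": [0.004, 0, 0.003]}, {"xyz": [0.075, 0.65, -0.017], "twist": [0.008, 0, 0.007]}, {"xyz": [0.09, 0.77, -0.02], "twist": [0.008, 0, 0.007]}, {"xyz": [0.099, 0.85, -0.022], "twist": [0.008, 0, 0.007]}, {"xyz": [0.099, 0.85, -0.022], "twist": [0.008, 0, 0.007]}])

```text
t: 22.45
ee_pos: [0.3541, 0.335, 0.2655]
ee_rot: [0.299, 0.074, 0.951, -0.024]
wrist_force: [-0.5, -0.8, -1.2]
width: 0.209
grasp_force: 108.5
```

```bash
python3 -c "
from h import *
print(lipnow(),sensors.state()['joints'])
l=lipnow()[0]
for z in (.06,.029):rows(*lipT([.555,.31,z],0))"
```

```text
(array([0.5563, 0.3034, 0.2584]), np.float64(0.031012233479293348)) [ 1.1435  0.0367  2.1196 -0.7453  0.9518  0.1633]
xyz [0.4627 0.0196 0.6455] twist [-0.0079 -0.0007 -0.0078]
xyz [0.5337 0.0198 0.7471] twist [-0.0079 -0.0007 -0.0078]
```

```bash
python3 -c "
from h import *
g=lipnow()[0]+Rcup(0)@(GRIPC-LIPC);print(g)
for z in (.15,.076,.046,.0445):
  rows(*graspT(np.array([.37,.33,z]),0,np.radians(6)))"
```

```text
[0.3476 0.3342 0.2744]
xyz [ 0.2114 -0.0027  0.4601] twist [-0.1913 -0.0009 -0.27  ]
xyz [ 0.381  -0.0023  0.7027] twist [-0.1913 -0.0009 -0.27  ]
xyz [ 0.4498 -0.0021  0.801 ] twist [-0.1913 -0.0009 -0.27  ]
xyz [ 0.4532 -0.0021  0.8059] twist [-0.1913 -0.0009 -0.27  ]
```

Request:
drive_tool(rows=[{"xyz": [0.05, 0, 0.11], "twist": [-0.05, 0, -0.07]}, {"xyz": [0.12, 0, 0.26], "twist": [-0.12, 0, -0.17]}, {"xyz": [0.211, -0.003, 0.46], "twist": [-0.191, 0, -0.27]}, {"xyz": [0.3, -0.002, 0.59], "twist": [-0.191, 0, -0.27]}, {"xyz": [0.381, -0.002, 0.703], "twist": [-0.191, 0, -0.27]}, {"xyz": [0.42, -0.002, 0.76], "twist": [-0.191, 0, -0.27]}, {"xyz": [0.45, -0.002, 0.801], "twist": [-0.191, 0, -0.27]}, {"xyz": [0.45, -0.002, 0.801], "twist": [-0.191, 0, -0.27]}])

```text
t: 23.45
ee_pos: [0.3727, 0.3467, 0.0687]
ee_rot: [0.279, -0.045, 0.959, -0.002]
wrist_force: [1.4, 0.4, -1.6]
width: 0.214
grasp_force: 108.6
```

```bash
python3 -c "
from h import *
p,M=cur();print(p-.011*M[:,2],sensors.state()['joints'],sensors.state()['wrist_force'], (M@Rrel().T)[:,2])
rows(*graspT(np.array([.37,.33,.0440]),0,np.radians(6)))"
```

```text
[0.3669 0.3465 0.078 ] [ 1.0488  0.3951  2.2757 -1.2952  0.4907  0.5657] [ 1.3954  0.3671 -1.6187] [0.0432 0.0325 0.9985]
xyz [ 0.0659 -0.0612  0.12  ] twist [-0.0439 -0.0587  0.0001]
```

```bash
python3 -c "
from h import *
y=np.radians(25)
for q in ([.385,.31,.13],[.40,.27,.14]):
  rows(*graspT(np.array(q),0,y if q[0]==.4 else np.radians(15)))"
```

```text
xyz [-0.1614 -0.152  -0.1404] twist [-0.1547 -0.0615 -0.1664]
xyz [-0.2183 -0.3133 -0.1462] twist [-0.2778 -0.0642 -0.3515]
```

Request:
drive_tool(rows=[{"xyz": [-0.08, -0.076, -0.07], "twist": [-0.07, -0.03, -0.08]}, {"xyz": [-0.161, -0.152, -0.14], "twist": [-0.155, -0.062, -0.166]}, {"xyz": [-0.19, -0.23, -0.143], "twist": [-0.216, -0.063, -0.26]}, {"xyz": [-0.218, -0.313, -0.146], "twist": [-0.278, -0.064, -0.352]}, {"xyz": [-0.218, -0.313, -0.146], "twist": [-0.278, -0.064, -0.352]}, {"xyz": [-0.218, -0.313, -0.146], "twist": [-0.278, -0.064, -0.352]}])

```text
t: 24.2
ee_pos: [0.4071, 0.273, 0.1436]
ee_rot: [0.285, -0.206, 0.934, 0.063]
wrist_force: [-0.1, -0.0, -1.7]
width: 0.208
grasp_force: 108.7
```

```bash
python3 -c "
from h import *
p,M=cur();print(p-.011*M[:,2],sensors.state()['joints'], (M@Rrel().T)[:,2])
for z in (.06,.046,.044): rows(*graspT(np.array([.40,.27,z]),0,np.radians(25)))"
```

```text
[0.4015 0.2704 0.1527] [ 0.6797  0.1201  2.4038 -1.2952  0.1404 -0.0737] [0.0165 0.0068 0.9998]
xyz [0.2117 0.0008 0.3042] twist [ 0.     -0.0227 -0.0018]
xyz [0.243  0.0008 0.3506] twist [ 0.     -0.0227 -0.0018]
xyz [0.2475 0.0008 0.3572] twist [ 0.     -0.0227 -0.0018]
```

```bash
python3 -c "
from h import *
for q,y in (([.40,.30,.22],15),([.41,.36,.22],0),([.42,.40,.22],-8.4)):
  rows(*graspT(np.array(q),0,np.radians(y)))"
```

```text
xyz [-0.1876  0.1058 -0.1984] twist [ 0.1259 -0.0227  0.1813]
xyz [-0.2998  0.3003 -0.1226] twist [ 0.3146 -0.0225  0.4561]
xyz [-0.3843  0.4253 -0.0655] twist [ 0.4203 -0.0223  0.61  ]
```

Request:
drive_tool(rows=[{"xyz": [-0.09, 0.05, -0.1], "twist": [0.06, -0.01, 0.09]}, {"xyz": [-0.188, 0.106, -0.198], "twist": [0.126, -0.022, 0.181]}, {"xyz": [-0.245, 0.2, -0.16], "twist": [0.22, -0.022, 0.319]}, {"xyz": [-0.3, 0.3, -0.123], "twist": [0.315, -0.022, 0.456]}, {"xyz": [-0.345, 0.365, -0.095], "twist": [0.368, -0.022, 0.533]}, {"xyz": [-0.384, 0.425, -0.066], "twist": [0.42, -0.022, 0.61]}, {"xyz": [-0.384, 0.425, -0.066], "twist": [0.42, -0.022, 0.61]}, {"xyz": [-0.384, 0.425, -0.066], "twist": [0.42, -0.022, 0.61]}])

```text
t: 25.2
ee_pos: [0.4246, 0.3989, 0.2098]
ee_rot: [0.299, 0.068, 0.952, -0.022]
wrist_force: [0.3, -0.7, -1.7]
width: 0.208
grasp_force: 108.8
```

```bash
python3 -c "
from h import *
p,M=cur();print(p-.011*M[:,2],sensors.state()['joints'], (M@Rrel().T)[:,2])
for z in (.12,.06,.046): rows(*graspT(np.array([.42,.40,z]),0))"
```

```text
[0.4184 0.3999 0.2188] [ 1.0641  0.2544  2.0057 -0.8153  0.8263  0.1886] [0.0018 0.0017 1.    ]
xyz [0.2211 0.0022 0.3278] twist [ 0.0007 -0.002   0.0055]
xyz [0.3584 0.0027 0.5246] twist [ 0.0007 -0.002   0.0055]
xyz [0.3905 0.0028 0.5705] twist [ 0.0007 -0.002   0.0055]
```

Joints are comfortable here, so I'll descend.

Request:
drive_tool(rows=[{"xyz": [0.06, 0.001, 0.09], "twist": [0, 0, 0.002]}, {"xyz": [0.14, 0.002, 0.21], "twist": [0, 0, 0.005]}, {"xyz": [0.221, 0.002, 0.328], "twist": [0, 0, 0.005]}, {"xyz": [0.29, 0.002, 0.43], "twist": [0, 0, 0.005]}, {"xyz": [0.345, 0.003, 0.505], "twist": [0, -0.002, 0.005]}, {"xyz": [0.375, 0.003, 0.55], "twist": [0, -0.002, 0.005]}, {"xyz": [0.39, 0.003, 0.57], "twist": [0, -0.002, 0.005]}, {"xyz": [0.39, 0.003, 0.57], "twist": [0, -0.002, 0.005]}])

```text
t: 26.2
ee_pos: [0.4273, 0.399, 0.0379]
ee_rot: [0.3, 0.071, 0.951, -0.022]
wrist_force: [1.0, 0.1, -1.7]
width: 0.206
grasp_force: 108.7
```

```bash
python3 -c "
from h import *
p,M=cur();print(p-.011*M[:,2],sensors.state()['joints'], (M@Rrel().T)[:,2])
for z in (.0445,.0435): rows(*graspT(np.array([.42,.40,z]),0))"
```

```text
[0.421  0.4    0.0469] [ 1.0605  0.5638  2.0795 -1.1947  0.6143  0.687 ] [-0.0005 -0.0013  1.    ]
xyz [ 0.0089 -0.0005  0.0055] twist [ 0.0006  0.0004 -0.0021]
xyz [ 0.0112 -0.0005  0.0088] twist [ 0.0006  0.0004 -0.0021]
```

Request:
drive_tool(rows=[{"xyz": [0.003, 0, 0.004], "twist": [0, 0, 0]}, {"xyz": [0.006, 0, 0.008], "twist": [0, 0, 0]}, {"xyz": [0.007, 0, 0.01], "twist": [0, 0, 0]}, {"xyz": [0.007, 0, 0.01], "twist": [0, 0, 0]}])

```text
t: 26.7
ee_pos: [0.4276, 0.3997, 0.035]
ee_rot: [0.3, 0.071, 0.951, -0.021]
wrist_force: [-0.8, 0.1, 1.1]
width: 0.206
grasp_force: 109.0
```

Contact with the bench: the height matches the grasp and the wrist now carries less load. I'll release the cup.

Request:
drive_tool(rows=[{"xyz": [0, 0, 0], "twist": [0, 0, 0]}, {"xyz": [0, 0, 0], "twist": [0, 0, 0]}, {"xyz": [0, 0, 0], "twist": [0, 0, 0]}, {"xyz": [0, 0, 0], "twist": [0, 0, 0]}, {"xyz": [0, 0, 0], "twist": [0, 0, 0]}, {"xyz": [0, 0, 0], "twist": [0, 0, 0]}], jaw=60, squeeze=20)

```text
t: 27.45
ee_pos: [0.4275, 0.3995, 0.0347]
ee_rot: [0.3, 0.071, 0.951, -0.021]
wrist_force: [-0.1, 0.1, 0.4]
width: 0.701
grasp_force: 0.0
```

Request:
drive_tool(rows=[{"xyz": [0, 0, -0.06], "twist": [0, 0, 0]}, {"xyz": [0, 0, -0.15], "twist": [0, 0, 0]}, {"xyz": [0, 0, -0.28], "twist": [0, 0, 0]}, {"xyz": [0, 0, -0.42], "twist": [0, 0, 0]}, {"xyz": [-0.05, 0, -0.55], "twist": [0, 0, 0]}, {"xyz": [-0.1, 0, -0.65], "twist": [0, 0, 0]}, {"xyz": [-0.1, 0, -0.65], "twist": [0, 0, 0]}, {"xyz": [-0.1, 0, -0.65], "twist": [0, 0, 0]}])

```text
t: 28.45
ee_pos: [0.3553, 0.4096, 0.1816]
ee_rot: [0.3, 0.071, 0.951, -0.022]
wrist_force: [-0.1, 0.4, -0.2]
width: 0.703
grasp_force: 0.0
```

```bash
python3 -c "
from h import *
look2()
L=np.array([.42,.40,.042])-0
C=np.array([.421,.40,0])+Rcup(0)@np.array([.103,0,0])
for n in ('top','side'):
  im=viewer.snapshot(n); o=cv2.inRange(cv2.cvtColor(im,cv2.COLOR_BGR2HSV),(3,90,50),(25,255,255))
  k,_,st,ce=cv2.connectedComponentsWithStats(o)
  print(n,[(ce[i].round(0).tolist(),int(st[i,4])) for i in range(1,k) if st[i,4]>15 and ce[i][1]>90])
  for q in ([.108,.0,.026],[-.055,.03,.055],[-.055,-.03,.055],[.055,.03,.055],[.055,-.03,.055]): print(q,proj(n,C+Rcup(0)@np.array(q)))
"
```

```text
beam -0.0119 0.9925 pan 484 blobs [(205, 116, 28, 10, 111), (273, 122, 21, 14, 187), (214, 130, 22, 27, 368), (199, 141, 12, 12, 108), (272, 141, 20, 7, 49)] tilt -0.0 t 28.5
top [([303.0, 135.0], 64), ([315.0, 153.0], 215), ([300.0, 150.0], 56), ([126.0, 187.0], 178), ([362.0, 214.0], 79), ([112.0, 242.0], 214), ([251.0, 240.0], 164)]
[0.108, 0.0, 0.026] [132.6999 166.6011]
[-0.055, 0.03, 0.055] [105.7289 217.7533]
[-0.055, -0.03, 0.055] [126.1835 221.2434]
[0.055, 0.03, 0.055] [114.8026 180.321 ]
[0.055, -0.03, 0.055] [134.9153 183.6655]
side [([218.0, 120.0], 111), ([282.0, 129.0], 185), ([224.0, 142.0], 368), ([205.0, 146.0], 109), ([281.0, 145.0], 50), ([309.0, 229.0], 189), ([229.0, 377.0], 310)]
[0.108, 0.0, 0.026] [196.9794 371.1916]
[-0.055, 0.03, 0.055] [277.623  410.1236]
[-0.055, -0.03, 0.055] [284.6119 373.8437]
[0.055, 0.03, 0.055] [217.2449 392.5647]
[0.055, -0.03, 0.055] [227.2769 358.0895]
```

```bash
python3 -c "
from cell import hand_in
print(hand_in())"
```

```text
the job is handed in; nothing more can be done
None
```

The job is handed in at 28.5 s of the 64 s: the beam settled at about -0.012 rad with five chunks in the pan. The cup stands level on the bench with the other four inside, and the gripper is clear (the judge returned no verdict).

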